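# Lay the tea tray

### The arm

A 6-joint arm with a two-finger parallel gripper is mounted at the origin on the work surface. World frame = base frame: x ahead of the robot, y to its left, z up, the work surface at z = 0. Lengths are in m, angles in rad, forces in N, time in s.
With the tool pointing down it reaches from about 0.275 to 0.875 m from the base axis. Payload 12.5 kg.
Tool frame: the origin (TCP) lies at the very end of the fingers, on their centre line; the grasp point (between the pads) lies env.grip_point_offset behind it (env.grip_point_offset is the distance from the TCP to the grasp point, in m); z points along the fingers, y is the line along which they close (so a half turn about z gives the same grasp; the last joint's range is limited). The gripper opens to 85 mm and grips with 20 to 120 N. Pads are 22 mm wide; open, the fingers measure 114 mm over their backs; the gripper's body (76 mm by 85 mm) begins 54 mm behind the grasp point. The pads swing forward as they close: fully open they stand 13 mm farther back than shut.
Start: joints at [1.026, 0.351, 1.652, -0, 1.139, -0.085], TCP at [0.244, 0.493, 0.231] pointing down, gripper open.
Joint ranges: [-2.75, 2.75], [-0.79, 2.1], [0.01, 2.65], [-1.57, 4.71], [0.07, 3.14], [-2.87, 2.87]. Speed limits (rad/s): [2.22, 2.22, 2.79, 3.14, 3.14, 3.14].

### API

Orientations are given as a unit quaternion [x, y, z, w].
In Python, from plant import env, vision, sign_off gives the robot as it stands.
- The arm moves only by the tool servo_tool, never from a script. Its argument "plan" is a list of rows, each a list of 5 numbers: the shift along the world's x, y, z in m, then the turn about the world's z in rad, then the opening, from -1 (shut) to 1 (fully open). A call has 1 to 20 rows; each row shifts and turns the commanded pose from where the row before left it; what a row does not reach is not made up. A row lasts 1/10 s, in which the tool goes at most 50 mm and 8.59 degrees, less where a joint would pass 70% of its speed; a pose out of reach is approached as far as the arm can. A call is refused whole if a number of a shift passes 0.05 or a number of a turn 0.15, either way. A call with a gripper value outside its range is refused whole. The fingers move at their own pace and stop on an object; the grip force is fixed at half the most. Time passes only in rows, so rows that do not move let the fingers close. It gives the time, the measured TCP pose, the force, the opening and the grip force at its end, in the units of the state.
- env.get_obs(): the state, without advancing time (a new reading comes with each control period).
- vision.snapshot(name): name is "scene" or "top"; returns the picture (400x640x3 uint8, red, green, blue); there is no depth.
- vision.camera_info(name): a dict with "intrinsics" (3x3 intrinsics, pixels), "k1" (the pictures are not rectified: a ray, as slopes to the right and down, at radius r is drawn at 1 + k1 r^2 times it, then the intrinsics apply), "R" (3x3) and "t" (3): a world point X has camera coordinates R X + t. Camera axes: x right, y down, z forward; pixel columns grow to the right and rows downward; lengths in m; the calibration is good to about 2 mm. A picture is of the moment at which its call begins. camera_info takes no time and is no camera call.
- sign_off(): hands the job in; it is judged then, once.
The state is a dict: "time": time; "qpos": joint angles; "dq": joint speeds; "joint_efforts": joint torques, N m; "eef_pos": TCP position; "tool_rot": TCP orientation; "force": force on the tool from outside, world axes, zero at the start; "wrist_torque": the same for the moment, N m; "finger_gap": finger opening in m; "grasp_force": force on a finger pad.
Only numpy, scipy, OpenCV 4.12 (cv2) and the standard library are available. Lean on these libraries where they do the work, as an engineer would, in place of code of your own. Each camera call takes 0.05 s, during which the arm holds its last target. There are 200 camera calls.

### The job

Lay the tea things: put the lid on the gaiwan, stand the steel pitcher in the middle of the coaster beside the gaiwan and the tea caddy in the middle of the coaster beside the clay toad, and take the tall narrow cup out of the rack and stand it on the tray midway between the gaiwan and the toad, in line with them. Set each thing down gently and upright, do not drop it; do not shift the gaiwan or the toad, and leave the two low cups standing in the rack.

Things in the scene. Friction and masses are not known exactly. Their poses are not given: they have to be found in the camera images.
- lid: Celadon gaiwan lid, 92 mm wide, 37 mm high, 90 g, on the counter. Origin: centre of its underside, z up. From below: tapered plug (60 mm wide at the foot, 68 at 10 mm up), cover (92 mm wide, 10 to 14 mm up, doming to 20), round knob on the axis (20 to 22 mm wide, 20 to 37 mm up) to grip it by. Seated, the plug hangs in the bowl and its origin is 48 mm above the gaiwan's.
- pitcher: Stainless steel pitcher on the counter: open cylinder 62 mm in diameter, 85 mm high, 3 mm wall, about 220 g. Origin: centre of its underside, z up. A loop handle stands out on its +y side to 54 mm from the axis, a small spout on its -y side to 42 mm; the sides along its x axis are clear to grip. Any yaw is right at the end.
- caddy: Tea caddy on the counter: white ceramic cylinder with a brown wooden lid fixed on, 56 mm in diameter, 78 mm high, about 220 g. Origin: centre of its underside, z up.
- tall_cup: Tall narrow celadon cup, 36 mm in diameter, 62 mm high, 3 mm wall, 60 g; origin: centre of its underside, z up. Starts in one of three slots of a fixed bamboo rack (80 by 215 mm, floor 12 mm above the counter): three cups in a row along the rack's y, 70 mm apart, 8 mm high slats between. Its x axis points across the row: grip it along x. Any yaw at the end.
- gaiwan: Celadon bowl on an attached saucer, lid off, 250 g, loose; stands on a bamboo tray (fixed, 140 by 300 mm, top 12 mm above the counter), on its long midline, 85 mm from its centre towards one end. Origin: centre of the underside, z up. Saucer 100 mm wide; bowl rim 86 mm wide outside, 78 inside, 58 mm above the origin. Not to be shifted.
- toad: Brown clay toad figure, about 65 mm wide, 53 mm high, 400 g, loose; stands on the same tray, 85 mm from its centre towards the other end (170 mm from the gaiwan). Origin: centre of its underside, z up; x along the tray's short side, y along its long side, on the line to the gaiwan. Not to be shifted.
- coaster_a: One of two like dark wooden discs, 84 mm in diameter, 6 mm thick, fixed to the counter, one beyond each end of the tray. The one beside the gaiwan (or toad) is 125 to 160 mm from it, the other about 300 mm; which of a and b is where changes. Origin: centre of its underside, on the counter.
- coaster_b: The other coaster, just like coaster_a.
- low_cup_a: One of two like low wide celadon cups in the rack, 56 mm wide, 36 mm high; origin: centre of its underside. To be left in place.
- low_cup_b: The other low cup in the rack, just like low_cup_a.
Mind the look-alikes: they are no part of the job. What is shaped like the coaster_a but pink is not meant.

How it is judged:
At the end, for the whole second after the job is handed in: Lid flat on the gaiwan, centred to 8 mm; pitcher on the gaiwan's coaster, caddy on the toad's, centred to 12 mm; tall cup on the tray within 100 mm of gaiwan and toad and 15 mm of their line; those two and the low cups moved under 15 mm; all upright to 0.08 rad, released, at rest (horizontal distance between lid and gaiwan below 0.008 m and z of lid in the frame of gaiwan between 0.044 and 0.052 m and linear speed of each of lid, pitcher, caddy, tall_cup, gaiwan, toad, low_cup_a, low_cup_b below 0.02 m/s and angle between each of lid, pitcher, caddy, tall_cup, gaiwan, toad, low_cup_a, low_cup_b's own z axis and vertical below 0.08 rad and ((horizontal distance between coaster_a and gaiwan below 0.2 m and horizontal distance between pitcher and coaster_a below 0.012 m) or (horizontal distance between coaster_b and gaiwan below 0.2 m and horizontal distance between pitcher and coaster_b below 0.012 m)) and height (world z) of pitcher between 0.003 and 0.01 m and ((horizontal distance between coaster_a and toad below 0.2 m and horizontal distance between caddy and coaster_a below 0.012 m) or (horizontal distance between coaster_b and toad below 0.2 m and horizontal distance between caddy and coaster_b below 0.012 m)) and height (world z) of caddy between 0.003 and 0.01 m and horizontal distance between tall_cup and gaiwan below 0.1 m and horizontal distance between tall_cup and toad below 0.1 m and x of tall_cup in the frame of toad between -0.015 and 0.015 m and height (world z) of tall_cup between 0.009 and 0.016 m and distance of each of gaiwan, toad, low_cup_a, low_cup_b from where it was at the start of the episode below 0.015 m); the robot touches nothing.
It fails at once if the gaiwan or the toad is shifted by more than 15 mm, or tipped ((distance of gaiwan from where it was at the start of the episode above 0.015 m or angle between gaiwan's own z axis and vertical above 0.3 rad) or (distance of toad from where it was at the start of the episode above 0.015 m or angle between toad's own z axis and vertical above 0.3 rad)).
It fails at once if a low cup is shifted by more than 15 mm, or tipped ((distance of low_cup_a from where it was at the start of the episode above 0.015 m or angle between low_cup_a's own z axis and vertical above 0.3 rad) or (distance of low_cup_b from where it was at the start of the episode above 0.015 m or angle between low_cup_b's own z axis and vertical above 0.3 rad)).
It fails at once if a thing is dropped on its place (faster than 0.6 m/s close above it) ((horizontal distance between lid and gaiwan below 0.03 m and height (world z) of lid below 0.1 m and linear speed of lid above 0.6 m/s) or ((horizontal distance between pitcher and coaster_a below 0.03 m or horizontal distance between pitcher and coaster_b below 0.03 m) and height (world z) of pitcher below 0.05 m and linear speed of pitcher above 0.6 m/s) or ((horizontal distance between caddy and coaster_a below 0.03 m or horizontal distance between caddy and coaster_b below 0.03 m) and height (world z) of caddy below 0.05 m and linear speed of caddy above 0.6 m/s) or (horizontal distance between tall_cup and gaiwan below 0.11 m and horizontal distance between tall_cup and toad below 0.11 m and height (world z) of tall_cup below 0.06 m and linear speed of tall_cup above 0.6 m/s)).
It also fails if it takes over 109 s, if anything falls off the work surface, if the arm or the gripper's body presses on something with over 40 N, if the wrist force passes 120 N, or if a joint passes its speed limit or range.

## Working session

There is one attempt and no reset: what is moved stays moved. The work goes in short steps, Python scripts to look and compute and a tool call to move; the robot and the scene stay as the last step left them, time stands still between calls to the robot, and variables do not carry over. Pictures are saved under pics/ and viewed, at most 14 in all, crops included, and the job is handed in when it is done.

Besides the shell and the picture viewer there is one more tool, called after "Request:" as name(argument=value, ...) on one line, values as JSON. servo_tool: Moves the arm, as the interface text tells. Its arguments: {"type":"object","properties":{"plan":{"type":"array"}},"required":["plan"]}

```bash
mkdir -p pics; cat > h.py <<'E'
import numpy as np, cv2
from plant import env, vision, sign_off
def grab(n,f=None):
    im=vision.snapshot(n)
    if f: cv2.imwrite('pics/'+f,im[:,:,::-1])
    return im
def ray(n,u,v):
    c=vision.camera_info(n);K=np.array(c['intrinsics'])
    D=np.array([c['k1'],0,0,0,0.])
    # drawn = ideal*(1+k1 r^2) : OpenCV model
    p=cv2.undistortPoints(np.array([[[u,v]]],float),K,D)[0,0]
    R=np.array(c['R']);t=np.array(c['t'])
    return -R.T@t, R.T@np.array([p[0],p[1],1.])
def plane(n,u,v,z):
    o,d=ray(n,u,v); return o+d*(z-o[2])/d[2]
def proj(n,X):
    c=vision.camera_info(n);K=np.array(c['intrinsics'])
    return cv2.projectPoints(np.array([X],float),cv2.Rodrigues(np.array(c['R']))[0],np.array(c['t'],float),K,np.array([c['k1'],0,0,0,0.]))[0][0,0]
E
python3 - <<'E'
from h import *
for n in('scene','top'):
    grab(n,n+'0.png'); c=vision.camera_info(n); o,d=ray(n,320,200); print(n,o,d,c['k1'],np.array(c['intrinsics'])[0])
print(env.grip_point_offset, env.get_obs())
E
```

```text
scene [ 1.07798962 -0.69486854  0.74472405] [-0.51235973  0.5975344  -0.61692545] -0.07557439936843195 [437.6101244    0.         322.13285834]
top [0.31475255 0.00629569 1.09181948] [ 0.15101838 -0.03589678 -0.98814968] -0.07592999727603567 [435.54210694   0.         310.58260378]
0.0187 {'time': 0.1, 'qpos': array([ 1.02640808e+00,  3.51180957e-01,  1.65235097e+00,  7.47154757e-06,
        1.13908524e+00, -8.46055145e-02]), 'dq': array([-7.12241284e-05, -6.79592208e-04, -2.02067470e-03,  2.05449022e-03,
        1.44555132e-04, -6.39588002e-04]), 'joint_efforts': array([-7.52254255e-04, -5.06827748e+01, -2.91880631e+01, -1.31544325e-04,
        2.48276119e-03, -7.21643630e-06]), 'eef_pos': array([0.24389196, 0.49264396, 0.23081649]), 'tool_rot': array([ 2.27873242e-01,  9.73690671e-01, -4.86083706e-04, -1.61686807e-04]), 'force': array([-0.9358797 ,  0.35779039,  0.31404339]), 'wrist_torque': array([-0.01557396,  0.03161485, -0.0282145 ]), 'grasp_force': 0.0, 'finger_gap': 0.08564608380899293}
```

View pics/top0.png

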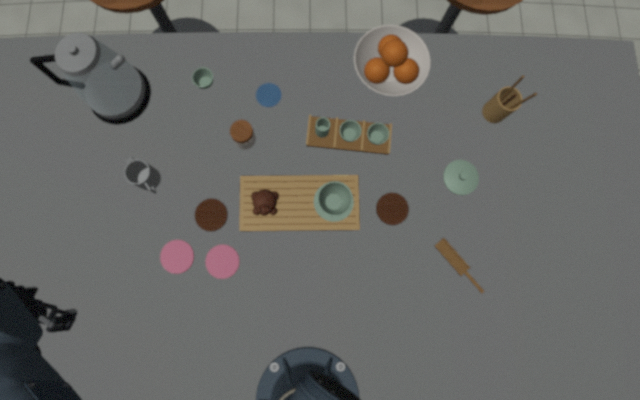

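View pics/scene0.png

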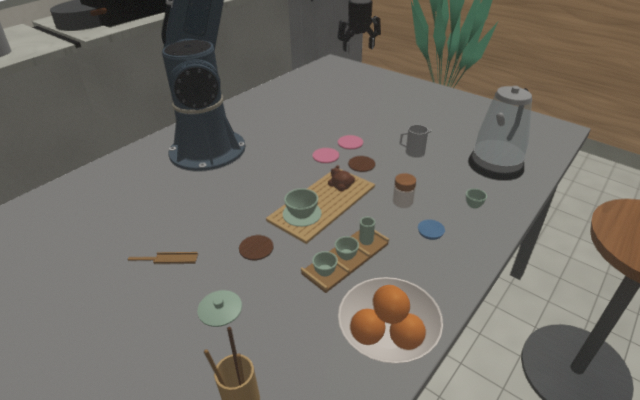

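Top view: the toad is at (264,202) and the gaiwan at (333,201). The dark discs at (211,214) and (392,209) are the coasters; the pink ones at (177,256) and (222,261) are look-alikes. The lid is at (460,177), the pitcher at (139,174) and the caddy at (242,131). The tall cup is in the rack at (322,126). The green cup at (203,77) and the blue disc at (268,95) are no part of the job.

```bash
python3 - <<'E'
from h import *
im=cv2.imread('pics/top0.png'); hsv=cv2.cvtColor(im,cv2.COLOR_BGR2HSV)
a=cv2.resize(im[60:285,110:500],None,fx=2,fy=2,interpolation=cv2.INTER_CUBIC)
cv2.imwrite('pics/crop1.png',cv2.convertScaleAbs(a,alpha=1.5))
p=[cv2.resize(im[y-28:y+28,x-28:x+28],(392,300) if 0 else (266,266),interpolation=cv2.INTER_CUBIC) for x,y in[(139,174),(242,131),(322,126),(264,202),(335,202),(460,177)]]
cv2.imwrite('pics/crop2.png',cv2.convertScaleAbs(np.vstack([np.hstack(p[:3]),np.hstack(p[3:])]),alpha=1.5))
for n,(x,y) in dict(coT=(211,214),coG=(392,209),caddy=(242,128),lid=(455,183),gai=(333,188),toad=(264,202),pit=(130,165),tall=(322,121),tray=(300,190),rack=(336,133)).items(): print(n,hsv[y,x])
E
```

```text
coT [ 10 141  74]
coG [ 11 142  72]
caddy [ 14 146 110]
lid [ 71  35 145]
gai [66 39 98]
toad [  8 123  85]
pit [40 13 59]
tall [70 36 64]
tray [ 19 102 147]
rack [ 18 113 133]
```

View pics/crop1.png

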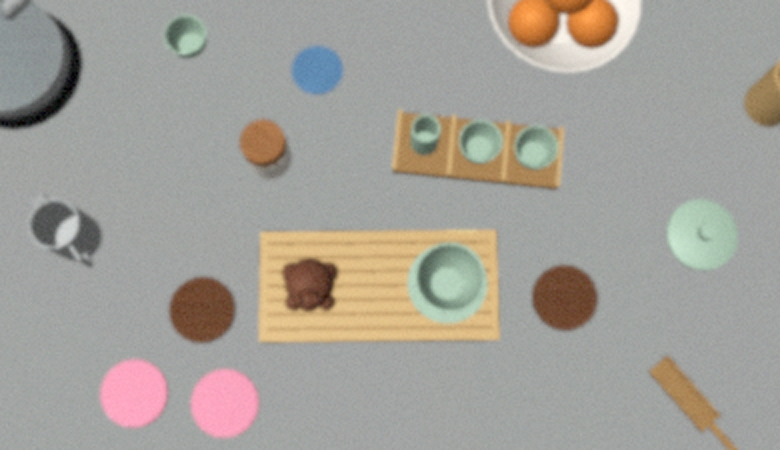

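View pics/crop2.png

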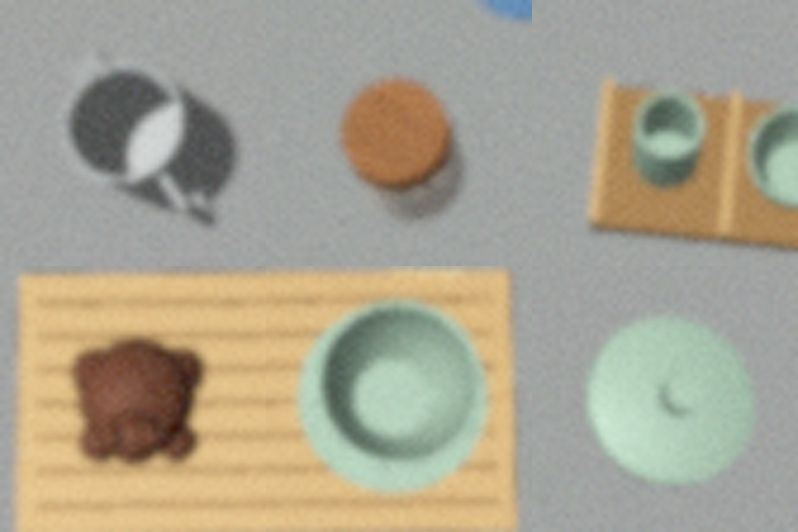

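Crop check: the coasters are the dark brown discs at top pixels (211,214) by the toad and (392,209) by the gaiwan; the pink discs do not fit. The tall narrow cup is in the rack's left slot at (322,125), so the loose green cup at (203,77) is excluded. The pitcher's handle points down and to the right in the image.

```bash
cat > m.py <<'E'
from h import *
im=cv2.imread('pics/top0.png'); hsv=cv2.cvtColor(cv2.GaussianBlur(im,(3,3),0),cv2.COLOR_BGR2HSV)
def blob(lo,hi,box):
    m=cv2.inRange(hsv,np.array(lo),np.array(hi)); k=np.zeros_like(m); x0,y0,x1,y1=box; k[y0:y1,x0:x1]=m[y0:y1,x0:x1]
    k=cv2.morphologyEx(k,cv2.MORPH_CLOSE,np.ones((3,3)))
    c=max(cv2.findContours(k,cv2.RETR_EXTERNAL,cv2.CHAIN_APPROX_NONE)[0],key=cv2.contourArea); return cv2.convexHull(c)
def world(c,z): return np.array([plane('top',u,v,z)[:2] for u,v in c.reshape(-1,2)])
def circ(name,lo,hi,box,z):
    w=world(blob(lo,hi,box),z); (c,r)=cv2.minEnclosingCircle((w*1000).astype(np.float32)); e=cv2.fitEllipse((w*1000).astype(np.float32))
    print(name,'circ',np.round(c,1),round(r,1),'ell',np.round(e[0],1),np.round(e[1],1)); return e[0]
coT=circ('coT',(4,90,30),(16,255,110),(190,190,232,238),.006)
coG=circ('coG',(4,90,30),(16,255,110),(372,186,416,234),.006)
circ('lid',(50,15,50),(90,255,255),(436,155,484,200),.012)
circ('caddy',(6,80,60),(20,255,255),(225,115,258,150),.076)
circ('tall',(50,20,20),(90,255,255),(312,112,332,140),.074)
circ('saucer',(50,20,20),(90,255,255),(308,176,358,226),.022)
for n,box,z in(('tray',(235,170,365,236),.012),('rack',(300,110,398,158),.016)):
    w=world(blob((8,50,60),(90,255,255),box),z); r=cv2.minAreaRect((w*1000).astype(np.float32)); b=cv2.boxPoints(r)
    print(n,np.round(r[0],1),np.round(r[1],1),round(r[2],2),np.round(b,1).tolist())
    s=sorted([(np.linalg.norm(b[i]-b[i-1]),b[i]-b[i-1]) for i in range(4)],key=lambda q:q[0])[-1][1]; s=s/np.linalg.norm(s); s=s*np.sign(s[1])
    print('  long axis',s)
    if n=='tray': print('  toad',np.array(r[0])+85*s,'gaiwan',np.array(r[0])-85*s)
    else: print('  slotL',np.array(r[0])+70*s)
print('pit rim',plane('top',137.6,172.3,.085),'tall rim',plane('top',322.8,124.3,.074),'bowl rim',plane('top',335-28+(401-266)/4.75,202-28+(382-266)/4.75,.07),'lidknob',plane('top',460-28+(677-532)/4.75,177-28+(395-266)/4.75,.037),'caddy',plane('top',241.6,131,.078))
E
python3 m.py; python3 - <<'E'
from h import *
im=cv2.imread('pics/scene0.png')
cv2.imwrite('pics/crop3.png',cv2.convertScaleAbs(cv2.resize(im[110:285,260:440],None,fx=3.4,fy=3.4,interpolation=cv2.INTER_CUBIC),alpha=1.3))
E
```

```text
coT circ [444.5 241.8] 39.1 ell [444.4 241.8] [77.1 77.5]
coG circ [ 459.2 -215.3] 39.1 ell [ 459.1 -215. ] [77.1 77.5]
lid circ [ 538.6 -395. ] 48.4 ell [ 539.1 -394.8] [95.  96.3]
caddy circ [639.5 159.7] 28.6 ell [639.6 159.7] [53.1 57.7]
tall circ [652.8 -37. ] 23.5 ell [652.1 -37.5] [29.3 48.1]
saucer circ [476.5 -65.4] 48.0 ell [476. -66.] [92.9 95.6]
tray [473.1  19.6] [301.3 141.8] 89.92 [[402.0, -130.89999389648438], [543.7999877929688, -131.10000610351562], [544.2000122070312, 170.10000610351562], [402.3999938964844, 170.3000030517578]]
  long axis [0.00143209 0.999999  ]
  toad [473.20000499 104.59149933] gaiwan [472.95655019 -65.40833282]
rack [ 649. -108.] [217.7  83.2] 83.62 [[595.5, -211.60000610351562], [678.2000122070312, -220.8000030517578], [702.4000244140625, -4.5], [619.7999877929688, 4.800000190734863]]
  long axis [0.1111571  0.99380285]
  slotL [656.75987864 -38.4650116 ]
pit rim [0.53608696 0.40314654 0.085     ] tall rim [ 0.65701885 -0.03897989  0.074     ] bowl rim [ 0.47463667 -0.06753401  0.07      ] lidknob [ 0.53563839 -0.39038151  0.037     ] caddy [0.63897581 0.15791382 0.078     ]
```

View pics/crop3.png

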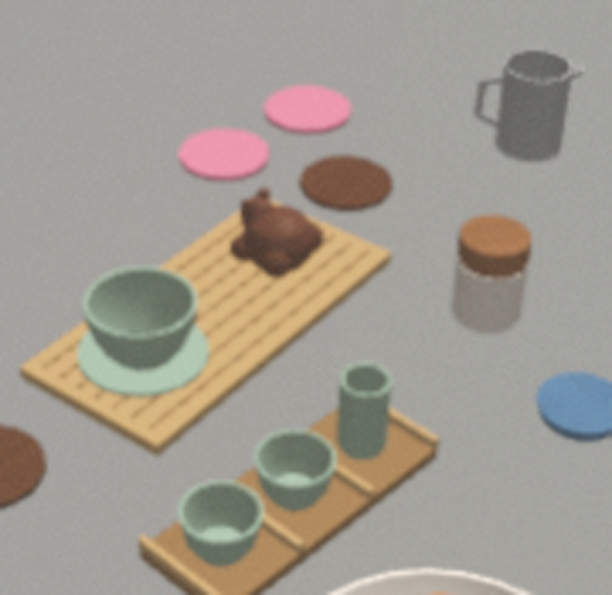

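Scene crop: the pitcher rim centre is at full-image (418,130). Its handle points left, across the line of sight, at (400,136), so I grip along the line of sight, at a yaw of about 116°. I move above the pitcher first, then cross-check positions with the scene view.

Request:
servo_tool(plan=[[0.03, -0.011, -0.004, 0.115, 1], [0.037, -0.011, -0.004, 0.115, 1], [0.037, -0.011, -0.004, 0.115, 1], [0.037, -0.011, -0.004, 0.115, 1], [0.038, -0.011, -0.004, 0.115, 1], [0.038, -0.011, -0.004, 0.115, 1], [0.038, -0.011, -0.004, 0.115, 1], [0.037, -0.012, -0.004, 0.115, 1], [0, 0, 0, 0, 1], [0, 0, 0, 0, 1]])

```text
time: 1.1
eef_pos: [0.5362, 0.4033, 0.1985]
tool_rot: [-0.227, 0.974, -0.0, -0.001]
force: [0.4, -0.8, 0.3]
finger_gap: 0.0856
grasp_force: 0.0
```

```bash
python3 - <<'E'
from h import *
for n,u,v,z in(('pit rim',537,67,.085),('caddy top',495,237,.078),('tall rim',366,380,.074),('coT',346,182,.006),('bowl rim',141,312,.07)):
    print(n,np.round(plane('scene',260+u/3.4,110+v/3.4,z)*1000,1))
im=cv2.imread('pics/scene0.png');hsv=cv2.cvtColor(im,cv2.COLOR_BGR2HSV)
m=cv2.inRange(hsv,(4,90,20),(16,255,110));k=m*0;k[225:270,230:285]=m[225:270,230:285]
c=max(cv2.findContours(k,0,1)[0],key=cv2.contourArea);(u,v),_,_=cv2.fitEllipse(c);print('coG',u,v,plane('scene',u,v,.005))
m=cv2.inRange(hsv,(50,15,50),(90,255,255));k=m*0;k[285:330,190:250]=m[285:330,190:250]
c=max(cv2.findContours(k,0,1)[0],key=cv2.contourArea);x=cv2.boundingRect(c);print('lid',x,plane('scene',x[0]+x[2]/2,x[1]+x[3]/2,.014))
E
```

```text
pit rim [541.7 401.4  85. ]
caddy top [644.8 156.7  78. ]
tall rim [660.6 -39.3  74. ]
coT [448.8 239.2   6. ]
bowl rim [486.1 -75.5  70. ]
coG 255.69334411621094 247.0080108642578 [ 0.45984602 -0.217053    0.005     ]
lid (197, 290, 45, 37) [ 0.54150627 -0.39747493  0.014     ]
```

Request:
servo_tool(plan=[[0.001, 0, -0.03, 0, 1], [0.001, 0, -0.04, 0, 1], [0, 0, -0.04, 0, 1], [0, 0, -0.03, 0, 1], [0, 0, -0.02, 0, 1], [0, 0, -0.008, 0, 1], [0, 0, 0, 0, 1], [0, 0, 0, 0, -1], [0, 0, 0, 0, -1], [0, 0, 0, 0, -1], [0, 0, 0, 0, -1], [0, 0, 0, 0, -1], [0, 0, 0, 0, -1]])

```text
time: 2.4
eef_pos: [0.5388, 0.4046, 0.0333]
tool_rot: [-0.228, 0.974, 0.001, 0.001]
force: [-1.6, 0.4, 7.1]
finger_gap: 0.0612
grasp_force: 65.6
```

Request:
servo_tool(plan=[[0, 0, 0.01, 0, -1], [0, 0, 0.025, 0, -1], [0, 0, 0.035, 0, -1], [0, 0, 0.035, 0, -1], [0, 0, 0.025, 0, -1], [-0.003, -0.015, 0.0, 0, -1]])

```text
time: 3.0
eef_pos: [0.5365, 0.3907, 0.1665]
tool_rot: [-0.229, 0.974, 0.001, 0.004]
force: [-0.6, -0.4, -2.9]
finger_gap: 0.061
grasp_force: 65.9
```

Request:
servo_tool(plan=[[-0.003, -0.025, 0, 0, -1], [-0.004, -0.035, 0, -0.04, -1], [-0.005, -0.038, 0, -0.04, -1], [-0.005, -0.038, 0, -0.04, -1], [-0.005, -0.038, 0, -0.04, -1], [-0.005, -0.038, 0, -0.04, -1], [-0.005, -0.038, 0, -0.04, -1], [-0.005, -0.038, 0, -0.04, -1], [-0.005, -0.038, 0, -0.04, -1], [-0.005, -0.038, 0, -0.04, -1], [-0.005, -0.038, 0, -0.04, -1], [-0.005, -0.038, 0, -0.04, -1], [-0.005, -0.038, 0, -0.04, -1], [-0.005, -0.038, 0, -0.04, -1], [-0.005, -0.038, 0, -0.04, -1], [-0.004, -0.035, 0, -0.04, -1], [-0.001, -0.015, 0, 0, -1], [0, 0, 0, 0, -1], [0, 0, 0, 0, -1]])

```text
time: 4.9
eef_pos: [0.458, -0.2145, 0.1615]
tool_rot: [0.07, 0.998, 0.0, 0.0]
force: [0.2, -0.7, -2.4]
finger_gap: 0.0611
grasp_force: 65.9
```

Request:
servo_tool(plan=[[0.001, -0.001, -0.025, 0, -1], [0, 0, -0.04, 0, -1], [0, 0, -0.03, 0, -1], [0, 0, -0.015, 0, -1], [0, 0, -0.005, 0, -1], [0, 0, -0.003, 0, -1], [0, 0, -0.002, 0, -1], [0, 0, 0, 0, -1]])

```text
time: 5.7
eef_pos: [0.4595, -0.2161, 0.042]
tool_rot: [0.07, 0.998, -0.0, 0.001]
force: [0.1, 0.3, -3.0]
finger_gap: 0.061
grasp_force: 66.0
```

Request:
servo_tool(plan=[[0, 0, -0.001, 0, -1], [0, 0, -0.001, 0, -1], [0, 0, -0.001, 0, -1], [0, 0, 0, 0, -1], [0, 0, 0, 0, -1]])

```text
time: 6.2
eef_pos: [0.4592, -0.2162, 0.0393]
tool_rot: [0.07, 0.998, -0.0, 0.0]
force: [-4.7, 2.8, 11.1]
finger_gap: 0.0612
grasp_force: 67.2
```

Request:
servo_tool(plan=[[0, 0, 0, 0, 1], [0, 0, 0, 0, 1], [0, 0, 0, 0, 1], [0, 0, 0, 0, 1], [0, 0, 0, 0, 1], [0, 0, 0.02, 0, 1], [0, 0, 0.04, 0, 1], [0, 0, 0.04, 0, 1], [0, 0, 0.04, 0, 1], [0.015, 0.03, 0, 0, 1], [0.02, 0.04, 0, 0, 1], [0.02, 0.04, 0, 0, 1], [0.02, 0.04, 0, 0, 1], [0.02, 0.04, 0, 0, 1], [0.02, 0.04, 0, 0, 1], [0.02, 0.04, 0, 0, 1], [0.02, 0.04, 0, 0, 1], [0.02, 0.04, 0, 0, 1], [0.007, 0.024, 0, 0, 1], [0, 0, 0, 0, 1]])

```text
time: 8.2
eef_pos: [0.6413, 0.1608, 0.1777]
tool_rot: [0.068, 0.998, 0.0, -0.0]
force: [0.1, -1.0, 0.1]
finger_gap: 0.0857
grasp_force: 0.0
```

```bash
python3 - <<'E'
from h import *
t=grab('top')[:,:,::-1];s=grab('scene')[:,:,::-1]
a=cv2.resize(t[170:250,350:440],(450,400),interpolation=cv2.INTER_CUBIC);b=cv2.resize(s[200:270,220:290],(400,400),interpolation=cv2.INTER_CUBIC)
cv2.imwrite('pics/chk1.png',cv2.convertScaleAbs(np.hstack([a[:,:400],b]),alpha=1.4))
E
```

```text
(no output)
```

View pics/chk1.png

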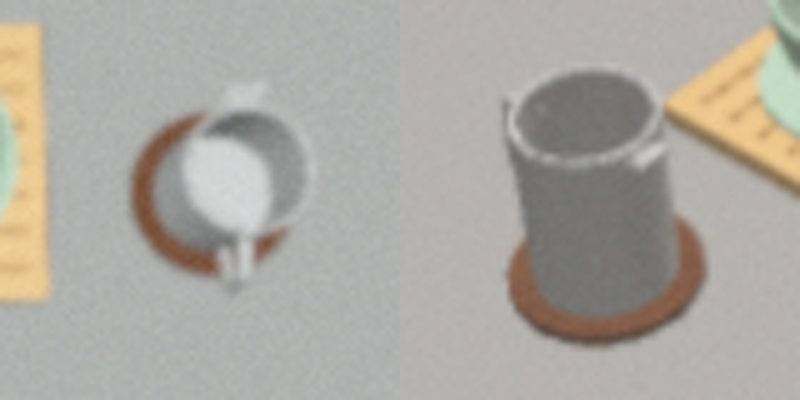

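The pitcher stands upright on the gaiwan's coaster, with its rim at top pixel (400,204). Next I pick up the caddy.

```bash
python3 - <<'E'
from h import *
print(plane('top',400.2,204,.091),plane('scene',322.4,220.7,.091))
E
```

```text
[ 0.4578442 -0.2174482  0.091    ] [ 0.58838901 -0.1171174   0.091     ]
```

Request:
servo_tool(plan=[[0, -0.002, -0.03, 0, 1], [0, -0.001, -0.04, 0, 1], [0, 0, -0.04, 0, 1], [0, 0, -0.025, 0, 1], [0, 0, -0.012, 0, 1], [0, 0, -0.003, 0, 1], [0, 0, 0, 0, -1], [0, 0, 0, 0, -1], [0, 0, 0, 0, -1], [0, 0, 0, 0, -1], [0, 0, 0, 0, -1], [0, 0, 0, 0, -1]])

```text
time: 9.5
eef_pos: [0.6423, 0.1551, 0.0305]
tool_rot: [0.07, 0.998, 0.0, 0.002]
force: [-0.3, -0.0, 5.7]
finger_gap: 0.0549
grasp_force: 63.6
```

Request:
servo_tool(plan=[[0, 0, 0.01, 0, -1], [0, 0, 0.03, 0, -1], [0, 0, 0.04, 0, -1], [0, 0, 0.03, 0, -1], [-0.02, 0.008, 0, 0, -1], [-0.035, 0.015, 0, 0, -1], [-0.035, 0.015, 0, 0, -1], [-0.035, 0.015, 0, 0, -1], [-0.035, 0.015, 0, 0, -1], [-0.025, 0.011, 0, 0, -1], [-0.011, 0.006, 0, 0, -1], [0, 0, 0, 0, -1], [0, 0, 0, 0, -1]])

```text
time: 10.8
eef_pos: [0.446, 0.2399, 0.1389]
tool_rot: [0.07, 0.998, 0.0, 0.001]
force: [-0.1, -0.2, -2.9]
finger_gap: 0.0546
grasp_force: 64.4
```

Target TCP z on the coaster is about 0.0365.

Request:
servo_tool(plan=[[0, 0, -0.03, 0, -1], [0, 0, -0.035, 0, -1], [0, 0, -0.02, 0, -1], [0, 0, -0.009, 0, -1], [0, 0, -0.004, 0, -1], [0, 0, -0.002, 0, -1], [0, 0, -0.001, 0, -1], [0, 0, 0, 0, -1], [0, 0, -0.001, 0, -1], [0, 0, 0, 0, -1]])

```text
time: 11.8
eef_pos: [0.4452, 0.2399, 0.0366]
tool_rot: [0.07, 0.998, 0.0, 0.0]
force: [0.4, -0.0, -2.3]
finger_gap: 0.0547
grasp_force: 64.4
```

Request:
servo_tool(plan=[[0, 0, -0.001, 0, -1], [0, 0, -0.001, 0, -1], [0, 0, 0, 0, -1], [0, 0, 0, 0, -1]])

```text
time: 12.2
eef_pos: [0.4452, 0.24, 0.0364]
tool_rot: [0.07, 0.998, 0.0, 0.0]
force: [-10.8, -4.3, 29.8]
finger_gap: 0.0551
grasp_force: 67.2
```

Request:
servo_tool(plan=[[0, 0, 0.001, 0, 1], [0, 0, 0, 0, 1], [0, 0, 0, 0, 1], [0, 0, 0, 0, 1], [0, 0, 0.02, 0, 1], [0, 0, 0.04, 0, 1], [0, 0, 0.04, 0, 1], [0, 0, 0.04, -0.1, 1], [0.018, -0.024, 0, -0.12, 1], [0.021, -0.028, 0, -0.12, 1], [0.021, -0.028, 0, -0.12, 1], [0.021, -0.028, 0, -0.12, 1], [0.021, -0.028, 0, -0.12, 1], [0.021, -0.028, 0, -0.12, 1], [0.021, -0.028, 0, -0.12, 1], [0.021, -0.028, 0, -0.12, 1], [0.021, -0.028, 0, -0.12, 1], [0.021, -0.028, 0, -0.12, 1], [0.006, -0.004, 0, -0.12, 1], [0, 0, 0, -0.12, 1]])

```text
time: 14.2
eef_pos: [0.6586, -0.0415, 0.1745]
tool_rot: [0.747, 0.665, -0.0, -0.0]
force: [1.0, 0.5, -0.0]
finger_gap: 0.0847
grasp_force: 0.0
```

```bash
python3 - <<'E'
from h import *
t=grab('top')[:,:,::-1];s=grab('scene')[:,:,::-1]
a=cv2.resize(t[180:250,180:250],(400,400),interpolation=cv2.INTER_CUBIC);b=cv2.resize(s[110:180,330:400],(400,400),interpolation=cv2.INTER_CUBIC)
cv2.imwrite('pics/chk2.png',cv2.convertScaleAbs(np.hstack([a,b]),alpha=1.4))
E
```

```text
(no output)
```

View pics/chk2.png

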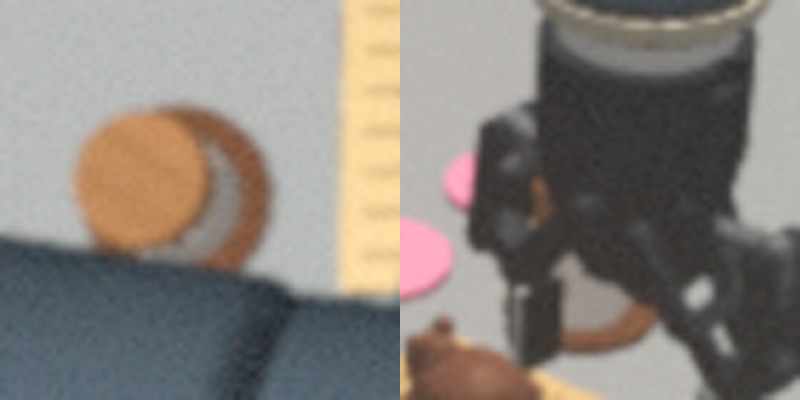

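Caddy is upright on the toad's coaster, with its lid centre at top pixel (205,211.5). Now the tall cup.

Request:
servo_tool(plan=[[0, 0.003, -0.025, 0, 1], [0, 0, -0.035, 0, 1], [0, 0, -0.035, 0, 1], [0, 0, -0.025, 0, 1], [0, 0, -0.013, 0, 1], [0, 0, -0.004, 0, 1], [0, 0, 0, 0, 1], [0, 0, 0, 0, -1], [0, 0, 0, 0, -1], [0, 0, 0, 0, -1], [0, 0, 0, 0, -1], [0, 0, 0, 0, -1], [0, 0, 0, 0, -1], [0, 0, 0, 0, -1], [0, 0, 0, 0, -1]])

```text
time: 15.8
eef_pos: [0.6584, -0.0372, 0.0391]
tool_rot: [0.745, 0.668, 0.0, 0.0]
force: [-0.9, 0.2, 6.2]
finger_gap: 0.0336
grasp_force: 59.5
```

```bash
python3 - <<'E'
from h import *
print(plane('top',204.85,211.5,.084))
E
```

```text
[0.44214072 0.23864458 0.084     ]
```

Request:
servo_tool(plan=[[0, 0, 0.01, 0, -1], [0, 0, 0.025, 0, -1], [0, 0, 0.035, 0, -1], [0, 0, 0.03, 0, -1], [-0.015, 0.005, 0, 0, -1], [-0.03, 0.009, 0, 0.055, -1], [-0.035, 0.011, 0, 0.055, -1], [-0.035, 0.011, 0, 0, -1], [-0.035, 0.011, 0, 0, -1], [-0.025, 0.007, 0, 0, -1], [-0.009, 0.003, 0, 0, -1], [0, 0, 0, 0, -1], [0, 0, 0, 0, -1]])

```text
time: 17.1
eef_pos: [0.4753, 0.0196, 0.1387]
tool_rot: [0.707, 0.707, 0.0, 0.001]
force: [1.2, 0.0, -0.3]
finger_gap: 0.0336
grasp_force: 59.8
```

Request:
servo_tool(plan=[[0, 0, -0.025, 0, -1], [0, 0, -0.035, 0, -1], [0, 0, -0.02, 0, -1], [0, 0, -0.01, 0, -1], [0, 0, -0.004, 0, -1], [0, 0, -0.002, 0, -1], [0, 0, -0.001, 0, -1], [0, 0, -0.001, 0, -1], [0, 0, 0, 0, -1], [0, 0, 0, 0, -1]])

```text
time: 18.1
eef_pos: [0.4743, 0.0199, 0.0406]
tool_rot: [0.707, 0.707, 0.0, 0.0]
force: [-0.2, 0.1, -1.6]
finger_gap: 0.0337
grasp_force: 59.8
```

Request:
servo_tool(plan=[[0, 0, -0.001, 0, -1], [0, 0, -0.001, 0, -1], [0, 0, 0, 0, -1], [0, 0, 0, 0, -1]])

```text
time: 18.5
eef_pos: [0.4742, 0.0199, 0.0389]
tool_rot: [0.707, 0.707, 0.0, 0.0]
force: [-3.2, -0.6, 11.7]
finger_gap: 0.0336
grasp_force: 61.0
```

Request:
servo_tool(plan=[[0, 0, 0.001, 0, 1], [0, 0, 0, 0, 1], [0, 0, 0, 0, 1], [0, 0, 0, 0, 1], [0, 0, 0, 0, 1], [0, 0, 0.02, 0, 1], [0, 0, 0.035, 0, 1], [0, 0, 0.04, 0, 1], [0, 0, 0.04, 0, 1], [0.004, -0.026, 0, 0, 1], [0.006, -0.04, 0, 0, 1], [0.006, -0.04, 0, 0, 1], [0.006, -0.04, 0, 0, 1], [0.006, -0.04, 0, 0, 1], [0.006, -0.04, 0, 0, 1], [0.006, -0.04, 0, 0, 1], [0.006, -0.04, 0, 0, 1], [0.006, -0.04, 0, 0, 1], [0.006, -0.04, 0, 0, 1], [0.008, -0.03, 0, 0, 1]])

```text
time: 20.5
eef_pos: [0.5396, -0.3984, 0.174]
tool_rot: [0.707, 0.707, -0.0, -0.0]
force: [-1.1, -0.4, 0.4]
finger_gap: 0.0856
grasp_force: 0.0
```

```bash
python3 - <<'E'
from h import *
t=grab('top')[:,:,::-1];s=grab('scene')[:,:,::-1]
a=cv2.resize(t[160:240,290:370],(400,400),interpolation=cv2.INTER_CUBIC);b=cv2.resize(s[160:240,270:350],(400,400),interpolation=cv2.INTER_CUBIC)
cv2.imwrite('pics/chk3.png',cv2.convertScaleAbs(np.hstack([a,b]),alpha=1.4))
E
```

```text
(no output)
```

View pics/chk3.png

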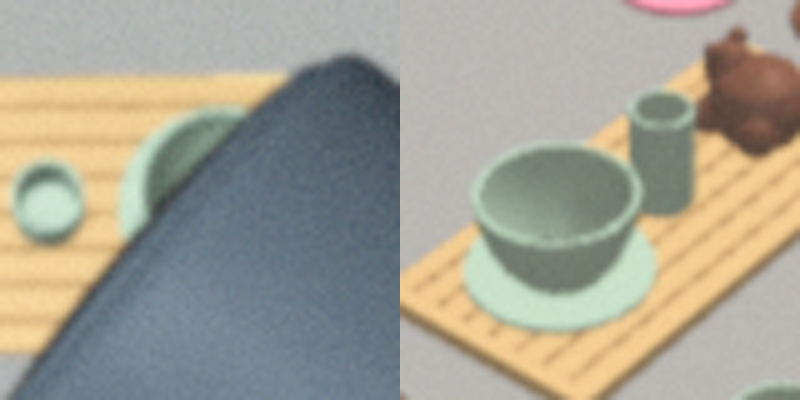

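Tall cup stands on the tray between the gaiwan and the toad. The bowl rim centre in the scene view is at about (301.5,198.8). Now the lid.

Request:
servo_tool(plan=[[0, 0.002, -0.025, 0, 1], [0, 0, -0.04, 0, 1], [0, 0, -0.035, 0, 1], [0, 0, -0.025, 0, 1], [0, 0, -0.015, 0, 1], [0, 0, -0.007, 0, 1], [0, 0, -0.003, 0, 1], [0, 0, 0, 0, 1]])

```text
time: 21.4
eef_pos: [0.5404, -0.3943, 0.0251]
tool_rot: [0.707, 0.707, 0.0, 0.001]
force: [-0.4, 0.7, 0.3]
finger_gap: 0.0857
grasp_force: 0.0
```

```bash
python3 - <<'E'
from h import *
print(plane('scene',301.5,198.8,.07),plane('top',290+48/5,160+200/5,.074))
t=grab('top','t4.png');s=grab('scene')[:,:,::-1]
cv2.imwrite('pics/chk4.png',cv2.convertScaleAbs(cv2.resize(s[250:340,170:270],(600,540),interpolation=cv2.INTER_CUBIC),alpha=1.4))
E
```

```text
[ 0.47812732 -0.06652938  0.07      ] [0.47040441 0.01755552 0.074     ]
```

View pics/chk4.png

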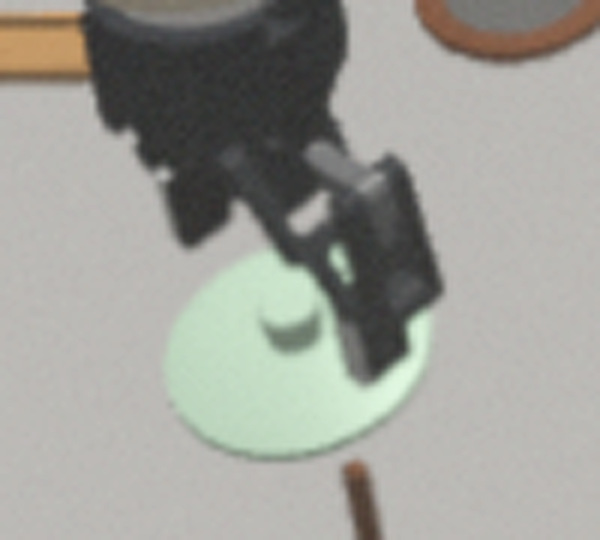

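Fingers straddle the knob, which is at about crop (290,310), i.e. scene (218,301). Closing.

Request:
servo_tool(plan=[[0, 0, 0, 0, -1], [0, 0, 0, 0, -1], [0, 0, 0, 0, -1], [0, 0, 0, 0, -1], [0, 0, 0, 0, -1], [0, 0, 0, 0, -1], [0, 0, 0, 0, -1], [0, 0, 0, 0, -1], [0, 0, 0, 0, -1], [0, 0, 0, 0, -1]])

```text
time: 22.5
eef_pos: [0.5402, -0.3943, 0.0247]
tool_rot: [0.707, 0.707, 0.0, 0.0]
force: [0.0, 1.3, 6.4]
finger_gap: 0.0182
grasp_force: 58.8
```

Request:
servo_tool(plan=[[0, 0, 0.01, 0, -1], [0, 0, 0.025, 0, -1], [0, 0, 0.035, 0, -1], [0, 0, 0.035, 0, -1], [0, 0, 0.025, 0, -1], [-0.003, 0.015, 0, 0, -1], [-0.006, 0.03, 0, 0, -1], [-0.007, 0.035, 0, 0, -1], [-0.007, 0.035, 0, 0, -1], [-0.007, 0.035, 0, 0, -1], [-0.007, 0.035, 0, 0, -1], [-0.007, 0.035, 0, 0, -1], [-0.007, 0.035, 0, 0, -1], [-0.006, 0.035, 0, 0, -1], [-0.005, 0.025, 0, 0, -1], [-0.003, 0.014, 0, 0, -1], [0, 0, 0, 0, -1], [0, 0, 0, 0, -1]])

```text
time: 24.3
eef_pos: [0.4754, -0.0657, 0.1545]
tool_rot: [0.707, 0.708, 0.0, 0.0]
force: [-0.4, -0.6, -0.1]
finger_gap: 0.0183
grasp_force: 58.9
```

```bash
python3 - <<'E'
from h import *
s=grab('scene')[:,:,::-1]
cv2.imwrite('pics/chk5.png',cv2.convertScaleAbs(cv2.resize(s[120:260,230:390],(686,600),interpolation=cv2.INTER_CUBIC),alpha=1.4))
E
```

```text
(no output)
```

View pics/chk5.png

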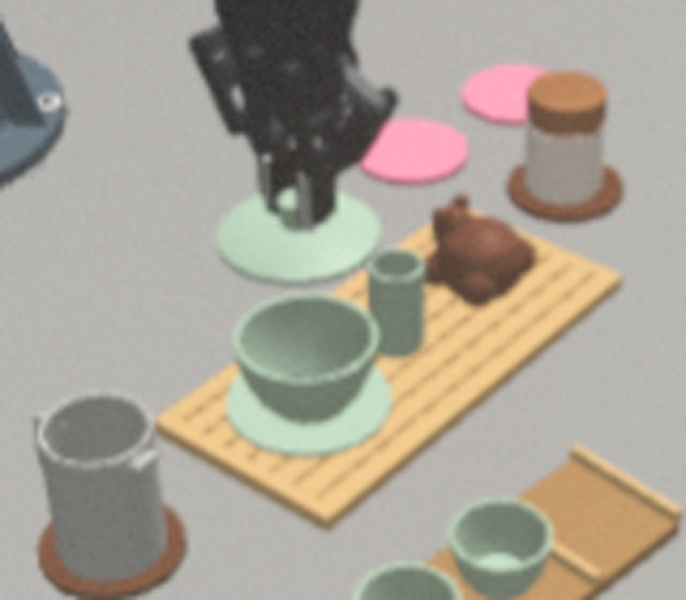

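```bash
python3 - <<'E'
from h import *
s=lambda u,v,z:np.round(plane('scene',230+u/4.2875,120+v/4.2857,z)*1000,1)
print('lid',s(299,236,.143),'bowl',s(307.5,346,.07), 'saucer', s(309,399,.02),'tallrim',s(396,265,.074))
for X in([.4755,-.066,.143],[.4755,-.066,.07]): p=proj('scene',X); print((p-[230,120])*4.287)
t=cv2.imread('pics/t4.png');t=grab('top');hsv=cv2.cvtColor(t,cv2.COLOR_RGB2HSV)
m=cv2.inRange(hsv,(50,15,50),(90,255,255));k=m*0;k[150:240,290:380]=m[150:240,290:380]
c=max(cv2.findContours(k,0,1)[0],key=cv2.contourArea);print(cv2.boundingRect(c),proj('top',[.4755,-.066,.143]))
E
```

```text
lid [477.7 -67.7 143. ] bowl [483.8 -72.1  70. ] saucer [474.9 -64.   20. ] tallrim [476.3  18.   74. ]
[298.02524212 233.34195906]
[303.77922575 335.66695498]
(293, 191, 9, 16) [337.03583324 192.93095512]
```

Request:
servo_tool(plan=[[0, 0.001, -0.02, 0, -1], [0, 0, -0.02, 0, -1], [0, 0, -0.012, 0, -1], [0, 0, -0.008, 0, -1], [0, 0, -0.004, 0, -1], [0, 0, -0.002, 0, -1], [0, 0, -0.002, 0, -1], [0, 0, 0, 0, -1], [0, 0, 0, 0, -1]])

```text
time: 25.3
eef_pos: [0.4752, -0.0641, 0.0866]
tool_rot: [0.707, 0.707, 0.0, 0.0]
force: [0.3, -0.0, -0.7]
finger_gap: 0.0183
grasp_force: 58.9
```

Request:
servo_tool(plan=[[0, 0, -0.001, 0, -1], [0, 0, 0, 0, -1], [0, 0, -0.001, 0, -1], [0, 0, 0, 0, -1], [0, 0, 0, 0, -1]])

```text
time: 25.8
eef_pos: [0.4753, -0.0641, 0.085]
tool_rot: [0.707, 0.707, 0.0, 0.0]
force: [-3.5, 0.7, 9.6]
finger_gap: 0.0187
grasp_force: 60.0
```

Request:
servo_tool(plan=[[0, 0, 0, 0, 1], [0, 0, 0, 0, 1], [0, 0, 0, 0, 1], [0, 0, 0, 0, 1], [0, 0, 0, 0, 1], [0, 0, 0, 0, 1], [0, 0, 0.02, 0, 1], [0, 0, 0.04, 0, 1], [0, 0, 0.04, 0, 1], [0, 0, 0.04, 0, 1], [-0.02, 0.04, 0, 0, 1], [-0.02, 0.04, 0, 0, 1], [-0.02, 0.04, 0, 0, 1], [-0.02, 0.04, 0, 0, 1], [-0.02, 0.04, 0, 0, 1], [-0.02, 0.04, 0, 0, 1], [-0.02, 0.045, 0, 0, 1], [-0.02, 0.045, 0, 0, 1], [-0.02, 0.045, 0, 0, 1], [-0.02, 0.045, 0, 0, 1]])

```text
time: 27.8
eef_pos: [0.2737, 0.3576, 0.2245]
tool_rot: [0.707, 0.708, 0.0, 0.0]
force: [1.3, -0.0, 0.1]
finger_gap: 0.0854
grasp_force: 0.0
```

```bash
python3 - <<'E'
from h import *
t=grab('top','t6.png')[:,:,::-1];s=grab('scene','s6.png')[:,:,::-1]
a=cv2.resize(t[110:240,180:420],(800,433),interpolation=cv2.INTER_CUBIC)
cv2.imwrite('pics/chk6.png',cv2.convertScaleAbs(a,alpha=1.4))
b=cv2.resize(s[120:280,230:420],(712,600),interpolation=cv2.INTER_CUBIC)
cv2.imwrite('pics/chk7.png',cv2.convertScaleAbs(b,alpha=1.4))
E
```

```text
(no output)
```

View pics/chk6.png

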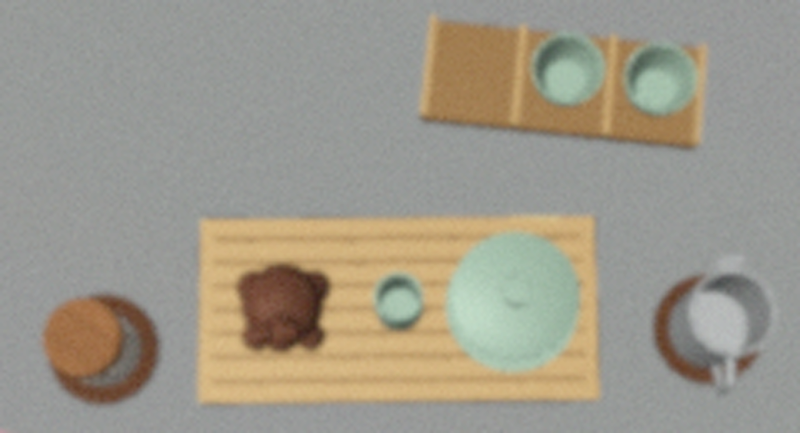

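View pics/chk7.png

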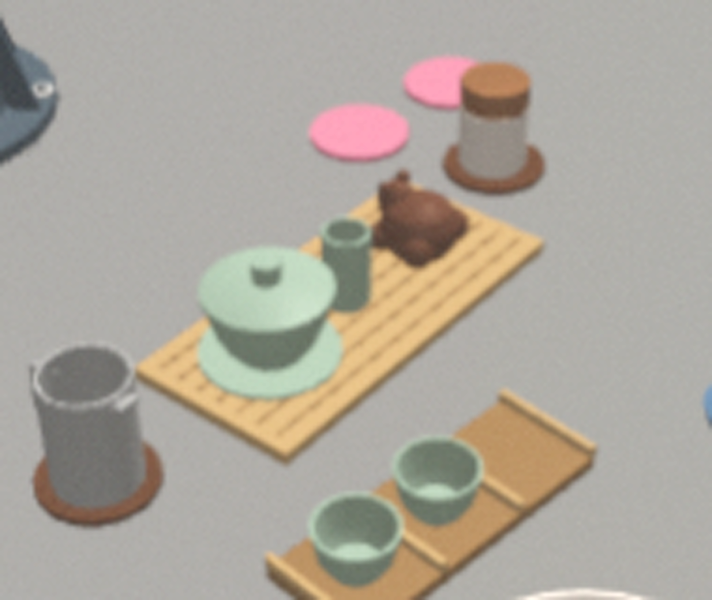

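Final views: the lid sits flat on the gaiwan at top pixel (334,200). The tall cup is between the gaiwan and toad at (299,200), the pitcher and caddy are upright on their coasters, and both low cups are still in the rack.

```bash
python3 -c "
from h import *
print(sign_off())"
```

```text
the job is handed in; nothing more can be done
None
```

I handed the job in at about 28 s of the 109 s allowed, and the last pictures showed the lid, pitcher, caddy and tall cup upright in their places and the low cups still in the rack; the hand-in returned no verdict.

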